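# Index the sharpening-stone swivel to its next hole

### The arm

A 7-joint arm with a two-finger parallel gripper is mounted at the origin on the work surface. World frame = base frame: x ahead of the robot, y to its left, z up, the work surface at z = 0. Lengths are in mm, angles in rad, forces in N, time in s.
With the tool pointing down it reaches from about 425 to 1025 mm from the base axis. Payload 3.6 kg.
Tool frame: the origin (TCP) lies on the front face of the gripper's body, between the roots of the fingers; the fingertips stand 73 mm ahead of it and the grasp point (between the pads) lies 54 mm ahead of it; z points along the fingers, y is the line along which they close (so a half turn about z gives the same grasp; the last joint's range is limited). The gripper opens to 85 mm and grips with 20 to 120 N. Pads are 22 mm wide; open, the fingers measure 114 mm over their backs; the gripper's body (76 mm by 85 mm) begins 54 mm behind the grasp point. The pads swing forward as they close: fully open they stand 13 mm farther back than shut.
Start: joints at [1.131, 0.591, 0.048, 1.609, -0.033, 0.943, -0.034], TCP at [246.424, -681.839, 303.902] pointing down, gripper open.
Joint ranges: [-2.69, 2.69], [-0.47, 2.24], [-1.27, 1.36], [0.19, 2.51], [-1.53, 4.68], [0.08, 2.07], [-3.09, 3.09]. Speed limits (rad/s): [2.57, 2.57, 3.14, 3.14, 3.14, 3.14, 3.14].

### API

Orientations are given as a unit quaternion [x, y, z, w].
In Python, from station import arm, eyes gives the robot as it stands.
- The arm moves only by the shell command python3 -m inch 'ROWS' [OPENING] [FORCE]. ROWS is a JSON object whose one key "plan" holds a list of rows, each a list of 2 entries, a list of its own where there are three numbers: the shift along the tool's x, y, z in cm, then the turn about the tool's z in rad. A call has exactly 5 rows; each row shifts and turns the commanded pose from where the row before left it, along the tool's axes as they then stand; what a row does not reach is not made up. A row lasts 1/10 s, in which the tool goes at most 50 mm and 8.59 degrees, less where a joint would pass 70% of its speed; a pose out of reach is approached as far as the arm can. A call is refused whole if a number of a shift passes 5 or a number of a turn 0.15, either way. A call with a gripper value outside its range is refused whole. OPENING is the closure, from 0 (fully open) to 1 (shut), set as the call begins (- or left out, the last holds). The fingers move at their own pace and stop on an object; FORCE is the grip in N (left out, the last holds). Time passes only in rows, so rows that do not move let the fingers close, or fill a call up. It gives the time, the measured TCP pose, the force, the opening and the grip force at its end, in the units of the state.
- arm.read_state(): the state, without advancing time (a new reading comes with each control period).
- eyes.capture(name): name is "side" or "top"; returns a dict with "color" (400x640x3 uint8, blue, green, red), "fov_y" (degrees; the focal length in pixels is half the picture's height over the tangent of half this angle, whatever the lens; pixels are square), "cx", "cy" (the principal point, pixels), "cam_to_world" (4x4, takes a point from camera to world coordinates). Camera axes: x right, y up, looking along -z (the intrinsics and any distortion apply to the point x, -y, -z); pixel columns grow to the right and rows downward; lengths in mm; the calibration is good to about 2 mm. A picture is of the moment at which its call begins. There is no depth.
- arm.finish_job(): hands the job in; it is judged then, once.
The state is a dict: "time": time; "qpos": joint angles; "qd": joint speeds; "effort": joint torques, N m; "ee_pos": TCP position; "tcp_rot": TCP orientation; "ft_force": force on the tool from outside, world axes, zero at the start; "wrist_torque": the same for the moment, N m; "opening": finger opening in mm; "grip_force": force on a finger pad.
Only numpy, scipy, OpenCV 4.12 (cv2) and the standard library are available. Lean on these libraries where they do the work, as an engineer would, in place of code of your own. Each camera call takes 0.05 s, during which the arm holds its last target. There are 200 camera calls.

### The job

Pull up the sprung black knob on the red arm of the sharpening swivel, swing the arm counter-clockwise (seen from above) to the very next hole in the aluminium plate, and let the pin snap fully home there. Go gently: find the hole by feel and do not force the pin against the plate. Leave the bottle, the tumbler and the brush where they are, and let go at the end.

Things in the scene. Friction and masses are not known exactly. Their poses are not given: they have to be found in the camera images.
- knob (a point): Centre of the black knob of the index pin: upright cylinder, diameter 26 mm, height 30 mm, yellow top; this point is 15 mm under the top, 97 mm above the counter with the pin home. Below it a steel barrel (diameter 20 mm) down to the red arm, top 66 mm above the counter. Free on all sides, grip from above. Knob and pin slide up and down in the arm and turn with it; a spring drives them down.
- pivot (a point): Fixed vertical axis that the arm swings about, 68 mm above the counter, under the middle of the stone; z up. The knob's axis is 110 mm from it. The stone (50 x 150 mm, top 100 mm above the counter) lies across the arm, centred on this axis, and swings with it.
- index_pin (a joint): How far knob and pin are pulled up, m: 0 fully home, 0.0105 the tip level with the plate's top (it rides there if let down between holes), 0.020 end of travel. The spring pushes down with about 4 N at home, 6 N riding, 8 N at the end; grease slows its fall into a hole to about 0.2 s.
- swivel (a joint): Arm angle, rad: 0 at the start with the pin in its first hole, growing counter-clockwise seen from above. Stiff (about 2 N at the knob with the pin out, 3.5 N riding), stays where left. Holes were drilled by hand, unevenly: the next lies somewhere between 0.60 and 1.02 rad; one 0.45 rad beyond that is the wrong one. End stop at 1.55.
- pin_shank: Round-nosed steel pin under the arm, diameter 10 mm; origin at its tip, z up. Plate 12 mm thick, top 50 mm above the counter, through holes 12.4 mm wide along the swing. Tip height: 39.5 mm home, 50 mm riding on the plate. It drops into a hole by its spring only when the knob is not held up. Pressed on plate or hole wall with over 16 N (spring's 6 N included) it is damaged.
- spray_bottle: Blue spray bottle, 68 mm in diameter and 202 mm tall, stands near the swivel, not to be moved. Origin at the centre of its underside.
- tumbler: Glass tumbler, 72 mm in diameter and 95 mm tall, not to be moved. Origin at the centre of its underside.
- brush_block: Wooden brush block lying on its bristles, 50 x 110 mm, 44 mm tall, not to be moved. Origin at the centre of its underside.
- stand: The green cast stand of the swivel, bolted down: foot 210 x 190 mm, carrying the faceted aluminium plate with its holes on the side where the arm points (holes 110 mm from the pivot). Origin on the pivot axis at counter height; at the start the arm points 0.45 rad clockwise of its x axis.

How it is judged:
By the outcome, as a careful person would: the job done as asked, in the order asked, and still so for the second after the job is handed in, with the robot touching nothing.
It also fails if it takes over 51 s, if anything falls off the work surface, if the arm or the gripper's body presses on something with over 40 N, if the wrist force passes 120 N, or if a joint passes its speed limit or range.

## Working session

There is one attempt and no reset: what is moved stays moved. The work goes in short steps, Python scripts to look and compute and a shell command to move; the robot and the scene stay as the last step left them, time stands still between calls to the robot, and variables do not carry over. Pictures are saved under pics/ and viewed, at most 10 in all, crops included, and the job is handed in when it is done.

```bash
mkdir -p pics; ls
python3 - <<'E'
from station import arm, eyes
import cv2, numpy as np, pickle
d={}
for n in("side","top"):
    c=eyes.capture(n); d[n]=c; cv2.imwrite(f"pics/{n}0.png",c["color"])
    print(n,{k:(np.round(v,3).tolist() if k!="color" else 0) for k,v in c.items()})
pickle.dump(d,open("c0.pkl","wb"))
print(arm.read_state())
E
```

```text
pics
side {'color': 0, 'fov_y': 57.445, 'cx': 315.816, 'cy': 198.722, 'cam_to_world': [[0.948, 0.172, -0.27, 288.266], [-0.319, 0.451, -0.834, -601.171], [-0.022, 0.876, 0.482, 471.637], [0.0, 0.0, 0.0, 1.0]]}
top {'color': 0, 'fov_y': 56.605, 'cx': 326.719, 'cy': 208.032, 'cam_to_world': [[0.005, 0.993, -0.114, 395.383], [-1.0, 0.002, -0.029, 32.83], [-0.028, 0.114, 0.993, 831.79], [0.0, 0.0, 0.0, 1.0]]}
{'time': 0.1, 'qpos': array([ 1.13047819,  0.59204081,  0.04830716,  1.60970442, -0.0333081 ,
        0.9426904 , -0.03363861]), 'qd': array([-0.00214684, -0.00181291, -0.00038778, -0.00391523,  0.00087256,
       -0.00156033,  0.00031641]), 'effort': array([ 5.77449435e-03, -5.49996185e+01,  1.55360296e+00, -1.98825181e+01,
        9.70493595e-03,  3.87442909e-03, -7.62467295e-06]), 'ee_pos': array([ 246.24505899, -681.26143757,  302.84158449]), 'tcp_rot': array([ 9.84990190e-01,  1.72607320e-01, -2.29834234e-04, -9.92747653e-04]), 'ft_force': array([-0.00920692, -0.56343865, -0.28210569]), 'wrist_torque': array([ 0.01458259, -0.00483936,  0.02239509]), 'grip_force': 0.0, 'opening': 85.84354017271563}
```

View pics/side0.png

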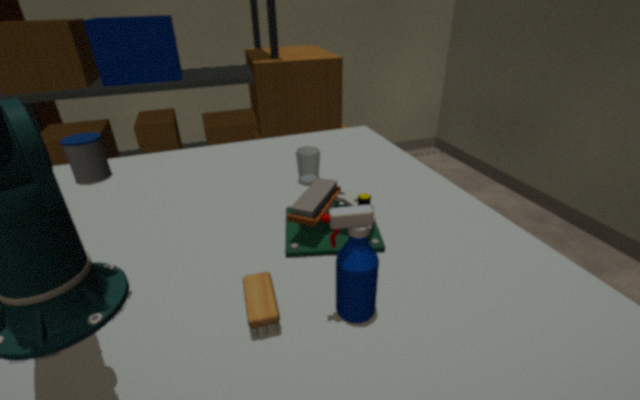

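View pics/top0.png

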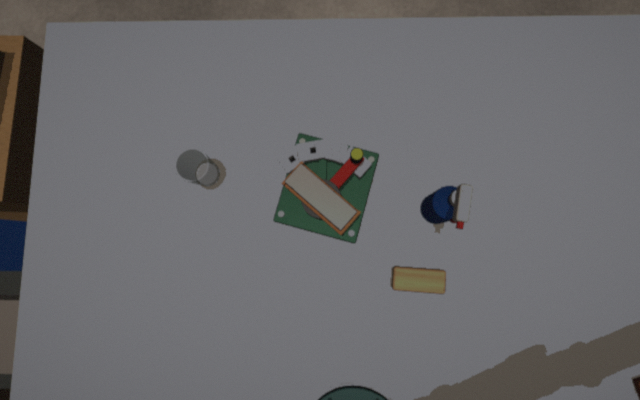

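```bash
cat > h.py <<'E'
import numpy as np, cv2
def cam(c):
    f=200/np.tan(np.radians(c["fov_y"])/2); return f,np.array(c["cam_to_world"])
def ray(c,u,v):
    f,T=cam(c); d=T[:3,:3]@np.array([(u-c["cx"])/f,-(v-c["cy"])/f,-1]); return T[:3,3],d/np.linalg.norm(d)
def onz(c,u,v,z):
    o,d=ray(c,u,v); return o+d*(z-o[2])/d[2]
def tri(r1,r2):
    (a,d),(b,e)=r1,r2; s=np.linalg.lstsq(np.c_[d,-e],b-a,rcond=None)[0]
    p,q=a+d*s[0],b+e*s[1]; return (p+q)/2,np.linalg.norm(p-q)
def proj(c,p):
    f,T=cam(c); q=T[:3,:3].T@(np.array(p)-T[:3,3]); return c["cx"]-f*q[0]/q[2], c["cy"]+f*q[1]/q[2]
def blob(img,lo,hi,box):
    x0,y0,x1,y1=box; m=cv2.inRange(cv2.cvtColor(img[y0:y1,x0:x1],cv2.COLOR_BGR2HSV),lo,hi)
    n,l,s,ce=cv2.connectedComponentsWithStats(m); i=1+np.argmax(s[1:,4])
    return ce[i]+[x0,y0],s[i]
E
python3 - <<'E'
import pickle
from h import *
d=pickle.load(open("c0.pkl","rb")); S,T=d["side"],d["top"]
Y=((24,150,90),(36,255,255))
ys,ss=blob(S["color"],*Y,(340,185,385,215)); yt,st=blob(T["color"],*Y,(335,135,380,175))
print(ys,ss,yt,st); print("yellow top",tri(ray(S,*ys),ray(T,*yt)), onz(T,*yt,112))
for n,c,b in(("t",T,(260,120,400,250)),("s",S,(270,140,400,330))):
    x0,y0,x1,y1=b; k=5 if n=="t" else 3
    cv2.imwrite(f"pics/{n}crop.png",cv2.resize(c["color"][y0:y1,x0:x1],None,fx=k if k==3 else 4.5,fy=k if k==3 else 4.5,interpolation=cv2.INTER_CUBIC))
E
```

```text
[363.925 195.95 ] [19  9 11  5 40] [356.74242424 153.77272727] [17 14 10 10 66]
yellow top (array([585.65119386,  -4.99891531, 113.30685611]), np.float64(0.9988728142680742)) [586.49089733  -5.22514707 112.        ]
```

View pics/tcrop.png

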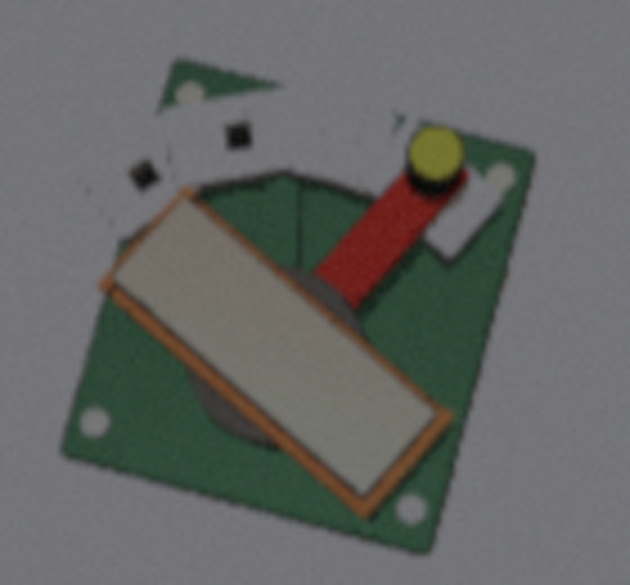

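View pics/scrop.png

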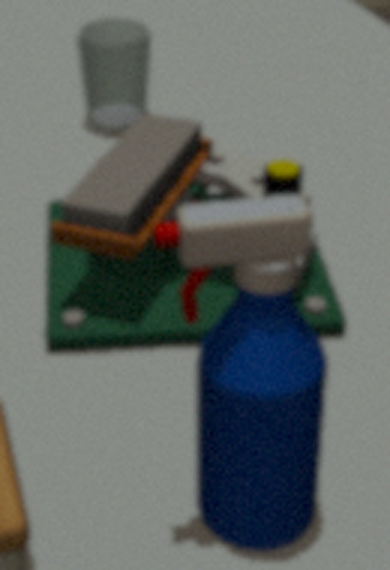

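Run:
```python
import pickle
from h import *
d=pickle.load(open("c0.pkl","rb")); S,T=d["side"],d["top"]
g=T["color"]
k=onz(T,356.74,153.8,113); 
P=np.mean([onz(T,260+u/4.5,120+v/4.5,100) for u,v in((190,193),(448,412),(363,502),(110,283))],axis=0)
print("pivot",P,"knob dist",np.linalg.norm((k-P)[:2]))
a=lambda p:np.arctan2(p[1]-P[1],p[0]-P[0]); r=lambda p:np.hypot(*(p-P)[:2])
print("knob ang",a(k))
gray=cv2.cvtColor(g,cv2.COLOR_BGR2GRAY).astype(float)
for u0,v0 in((313,150),(292,159)):
    w=gray[v0-5:v0+6,u0-5:u0+6]; m=np.clip(w.max()*.75-w,0,None); yy,xx=np.mgrid[-5:6,-5:6]
    u,v=u0+(m*xx).sum()/m.sum(),v0+(m*yy).sum()/m.sum()
    p=onz(T,u,v,50); print("hole",u,v,p[:2],"r",r(p),"swing",a(p)-a(k))
print("foot",[onz(T,260+u/4.5,120+v/4.5,12)[:2].round() for u,v in((178,60),(535,155),(430,552),(65,452))])
# bottle: blue silhouettes
b,s=blob(g,(105,120,20),(130,255,255),(400,170,480,240)); print("bottle blue",b,s,onz(T,*b,120)[:2],onz(T,*b,60)[:2])
print("side base", onz(S,356,316,0)[:2]+0, "(front rim)"); 
print("bottle cap top", onz(T,464,203,195)[:2], "tumbler",onz(T,192,165,95)[:2],onz(T,208,174,0)[:2],"brush",onz(T,419,280,44)[:2])
```

```text
pivot [501.75517409  64.60359003 100.        ] knob dist 109.5165206646956
knob ang -0.6907050438597552
hole 312.6414427157001 149.85219236209335 [611.82682537  86.58652599] r 112.24534684979724 swing 0.8878263416548389
hole 291.69611307420496 158.63368669022378 [592.50485775 131.67890779] r 112.84769974818673 swing 1.3272094444071485
foot [array([661., 119.]), array([611., -60.]), array([413.,  -7.]), array([462., 173.])]
bottle blue [438.59566327 205.67091837] [ 22  17  34  36 784] [ 482.29227751 -160.85479159] [ 489.61824661 -177.18139162]
side base [ 484.68154976 -198.4208557 ] (front rim)
bottle cap top [ 477.82428608 -183.6983507 ] tumbler [568.19346411 330.41652501] [569.30557368 330.57118547] brush [ 336.11792597 -136.7351893 ]
```

```bash
python3 -m inch '{"plan":[[[3.4,-3.2,-1.2],0],[[3.4,-3.2,-1.2],0],[[3.4,-3.2,-1.2],0],[[3.4,-3.2,-1.2],0],[[3.4,-3.2,-1.2],0]]}' 0 40
python3 -m inch '{"plan":[[[3.4,-3.2,0],0],[[3.4,-3.2,0],0],[[3.4,-3.2,0],0],[[3.4,-3.2,0],0],[[3.4,-3.2,0],0]]}'
python3 -m inch '{"plan":[[[3.4,-3.2,0],0],[[3.4,-3.2,0],0],[[3.4,-3.2,0],0],[[3.4,-3.2,0],0],[[0,0,0],0]]}'
python3 -m inch '{"plan":[[[0,0,0],-0.11],[[0,0,0],-0.11],[[0,0,0],-0.11],[[0,0,0],-0.11],[[0,0,0],-0.09]]}'
cat > st.py <<'E'
from station import arm
import numpy as np
from scipy.spatial.transform import Rotation as R
s=arm.read_state(); M=R.from_quat(s["tcp_rot"]).as_matrix()
print("t",round(s["time"],2),"p",s["ee_pos"].round(1),"yaw",np.arctan2(M[1,0],M[0,0]).round(3),"F",s["ft_force"].round(2),"open",round(s["opening"],1),"grip",round(s["grip_force"],1),"zax",M[:,2].round(3))
import sys
if len(sys.argv)>3: print("tool shift cm",(M.T@(np.array(list(map(float,sys.argv[1:4])))-s["ee_pos"])/10).round(2))
E
python3 st.py 586 -5 152
python3 - <<'E'
import numpy as np
a=np.array([[586.2,-5.1],[611.83,86.6],[592.5,131.7]])
A=2*(a[1:]-a[0]); b=(a[1:]**2).sum(1)-(a[0]**2).sum(); c=np.linalg.solve(A,b); print(c,np.linalg.norm(a-c,axis=1),[np.arctan2(*(p-c)[::-1]) for p in a])
E
```

```text
time: 0.6
ee_pos: [352.4, -471.6, 363.9]
tcp_rot: [0.985, 0.173, -0.0, -0.0]
ft_force: [1.7, -0.2, 0.8]
opening: 85.6
grip_force: 0.0
time: 1.1
ee_pos: [457.7, -263.4, 363.7]
tcp_rot: [0.985, 0.172, -0.0, -0.0]
ft_force: [0.0, -0.7, -0.3]
opening: 85.1
grip_force: 0.0
time: 1.6
ee_pos: [544.7, -90.3, 363.9]
tcp_rot: [0.984, 0.179, 0.002, -0.002]
ft_force: [0.8, -0.0, 0.3]
opening: 85.2
grip_force: 0.0
time: 2.1
ee_pos: [541.2, -99.3, 363.5]
tcp_rot: [0.905, 0.426, -0.001, -0.0]
ft_force: [0.6, 0.3, -0.1]
opening: 85.2
grip_force: 0.0
t 2.1 p [541.2 -99.3 363.5] yaw 0.88 F [ 0.57  0.32 -0.15] open 85.2 grip 0.0 zax [-0.001 -0.    -1.   ]
tool shift cm [10.13 -2.54 21.14]
[504.32532174  67.21561018] [109.23831936 109.23831936 109.23831936] [np.float64(-0.7234821383761205), np.float64(0.17839518672331825), np.float64(0.6314419061444121)]
```

```bash
python3 -m inch '{"plan":[[[2.03,-0.51,2.4],0],[[2.03,-0.51,2.4],0],[[2.03,-0.51,2.4],0],[[2.03,-0.51,2.4],0],[[2.03,-0.51,2.4],0]]}'
python3 -m inch '{"plan":[[[0,0,1.5],0],[[0,0,1.5],0],[[0,0,1.5],0],[[0,0,0],0],[[0,0,0],0]]}' >/dev/null
python3 st.py 586 -5 152
python3 - <<'E'
from station import eyes
import cv2,numpy as np
s=eyes.capture("side")["color"][120:320,240:440]; t=eyes.capture("top")["color"][80:280,240:440]
cv2.imwrite("pics/b.png",cv2.resize(np.hstack([s,t]),None,fx=2,fy=2,interpolation=cv2.INTER_CUBIC))
E
```

```text
time: 2.6
ee_pos: [587.0, -4.4, 242.7]
tcp_rot: [0.906, 0.424, -0.0, 0.0]
ft_force: [-0.3, -0.1, 0.8]
opening: 85.4
grip_force: 0.0
t 3.1 p [586.9  -4.8 198.7] yaw 0.876 F [-0.7   0.51  0.55] open 85.5 grip 0.0 zax [-0.001 -0.    -1.   ]
tool shift cm [-0.07 -0.06  4.67]
```

View pics/b.png

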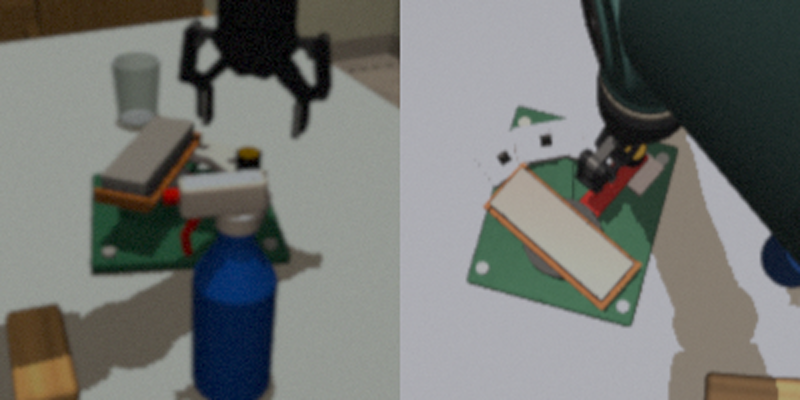

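Run:
```python
from station import eyes,arm
import cv2,numpy as np
s=eyes.capture("side")["color"]; t=eyes.capture("top")["color"]
cv2.imwrite("pics/full.png",cv2.resize(np.hstack([s,t]),(800,250),interpolation=cv2.INTER_AREA))
print(arm.read_state()["qpos"].round(2))
```

```text
[ 0.08  0.56 -0.21  1.99  0.2   0.6  -0.95]
```

View pics/full.png

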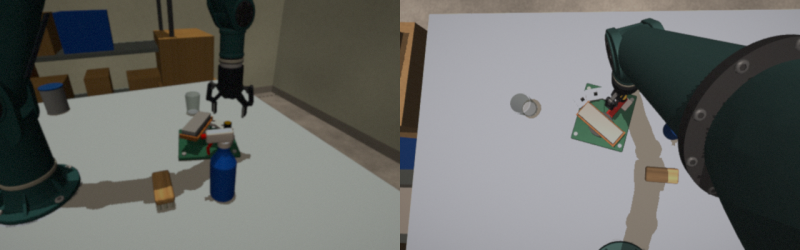

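```bash
python3 -m inch '{"plan":[[[-0.07,-0.06,1.0],0],[[0,0,1.0],0],[[0,0,1.0],0],[[0,0,0.9],0],[[0,0,0.7],0]]}' >/dev/null
python3 -m inch '{"plan":[[[0,0,0],0],[[0,0,0],0],[[0,0,0],0],[[0,0,0],0],[[0,0,0],0]]}' 0.5 20 >/dev/null; python3 st.py 586 -5 152
```

```text
t 4.3 p [586.4  -4.6 153.3] yaw 0.877 F [ 0.87 -0.11  0.16] open 42.8 grip 0.0 zax [ 0.001 -0.    -1.   ]
tool shift cm [-0.06 -0.01  0.13]
```

```bash
python3 -m inch '{"plan":[[[0,0,0],0],[[0,0,0],0],[[0,0,0],0],[[0,0,0],0],[[0,0,0],0]]}' 0.66 20 >/dev/null; python3 st.py
python3 -m inch '{"plan":[[[0,0,0],0],[[0,0,0],0],[[0,0,0],0],[[0,0,0],0],[[0,0,0],0]]}' 0.8 40 >/dev/null; python3 st.py
```

```text
t 4.8 p [586.2  -4.5 152.9] yaw 0.877 F [-0.49 -0.77  0.65] open 29.2 grip 0.0 zax [-0.  0. -1.]
t 5.3 p [586.   -4.3 153. ] yaw 0.877 F [-3.21  1.21  5.48] open 25.1 grip 39.2 zax [-0.  0. -1.]
```

```bash
python3 -m inch '{"plan":[[[0,0,-0.4],0],[[0,0,-0.4],0],[[0,0,-0.4],0],[[0,0,-0.3],0],[[0,0,0],0]]}' >/dev/null; python3 st.py
python3 - <<'E'
from station import eyes
from h import *
c=eyes.capture("side"); y,s=blob(c["color"],(22,120,60),(38,255,255),(340,170,390,215)); print(y,s)
for z in(112,127): print(proj(c,(586,-5,z)))
E
```

```text
t 5.8 p [585.9  -4.3 167.9] yaw 0.877 F [-0.23  1.65 -7.75] open 24.9 grip 39.8 zax [-0.001  0.    -1.   ]
[364.         189.86956522] [20 18 10  5 23]
(np.float64(364.29047256711266), np.float64(196.4196380877923))
(np.float64(364.6024476340674), np.float64(189.94606836998298))
```

```bash
python3 -m inch '{"plan":[[[0.55,-0.014,0],-0.05],[[0.55,-0.014,0],-0.05],[[0.55,-0.014,0],-0.05],[[0.55,-0.014,0],-0.05],[[0.55,-0.014,0],-0.05]]}' >/dev/null; python3 st.py
python3 -m inch '{"plan":[[[0,0,0],0],[[0,0,0],0],[[0,0,0],0],[[0,0,0],0],[[0,0,0],0]]}' >/dev/null; python3 st.py
```

```text
t 6.35 p [600.6  17.3 167.6] yaw 1.126 F [-0.44  0.11 -7.74] open 24.9 grip 39.7 zax [-0.001 -0.001 -1.   ]
t 6.85 p [601.1  18.3 168. ] yaw 1.126 F [ 0.97  0.86 -7.78] open 24.8 grip 39.7 zax [ 0. -0. -1.]
```

```bash
python3 -m inch '{"plan":[[[0.55,-0.014,0],-0.05],[[0.55,-0.014,0],-0.05],[[0.55,-0.014,0],-0.05],[[0.55,-0.014,0],-0.05],[[0.55,-0.014,0],-0.05]]}' >/dev/null; python3 st.py
python3 -m inch '{"plan":[[[0.55,-0.014,0],-0.05],[[0.55,-0.014,0],-0.05],[[0.55,-0.014,0],-0.05],[[0.55,-0.014,0],-0.05],[[0.55,-0.014,0],-0.05]]}' >/dev/null; python3 st.py
python3 -m inch '{"plan":[[[0.55,-0.014,0],-0.05],[[0.55,-0.014,0],-0.05],[[0,0,0],0],[[0,0,0],0],[[0,0,0],0]]}' >/dev/null; python3 st.py
```

```text
t 7.35 p [610.2  43.8 168. ] yaw 1.378 F [ 2.11 -1.95 -8.74] open 25.0 grip 39.8 zax [ 0.001 -0.001 -1.   ]
t 7.85 p [612.7  72.1 168.3] yaw 1.631 F [ 5.31 -2.22 -8.03] open 24.9 grip 39.8 zax [ 0.003 -0.    -1.   ]
t 8.35 p [611.5  84.3 168.4] yaw 1.731 F [ 5.31  0.14 -8.98] open 25.2 grip 39.8 zax [ 0.003  0.002 -1.   ]
```

```bash
python3 -m inch '{"plan":[[[0.1,0,0],-0.01],[[0,0.05,0.15],0],[[0,0.05,0.15],0],[[0,0,0],0],[[0,0,0],0]]}' >/dev/null; python3 st.py
python3 -m inch '{"plan":[[[0,0,0],0],[[0,0,0],0],[[0,0,0],0],[[0,0,0],0],[[0,0,0],0]]}' 0.3 20 >/dev/null; python3 st.py
python3 - <<'E'
from station import eyes
from h import *
c=eyes.capture("side"); t=eyes.capture("top")
for z in(112,122.5): print(proj(c,(611.5,86,z)))
x=c["color"][150:230,280:400]; cv2.imwrite("pics/r.png",np.hstack([cv2.resize(x,(480,320)),cv2.resize(t["color"][110:210,270:370],(320,320))]))
try: print(blob(c["color"],(22,120,60),(38,255,255),(300,160,390,215)))
except Exception as e: print(e)
try: print(blob(t["color"],(22,120,60),(38,255,255),(290,130,350,180)))
except Exception as e: print(e)
E
```

```text
t 8.85 p [611.6  84.5 165. ] yaw 1.738 F [ 5.86 -1.19 -7.63] open 24.7 grip 39.9 zax [ 0.001  0.001 -1.   ]
t 9.35 p [610.8  84.3 165. ] yaw 1.737 F [-0.23 -0.26  0.3 ] open 59.5 grip 0.0 zax [-0. -0. -1.]
(np.float64(357.34516812379076), np.float64(176.77138096906566))
(np.float64(357.4987473167724), np.float64(172.58445021639943))
(array([357.125, 176.875]), array([54, 16,  7,  3, 16], dtype=int32))
attempt to get argmax of an empty sequence
```

View pics/r.png

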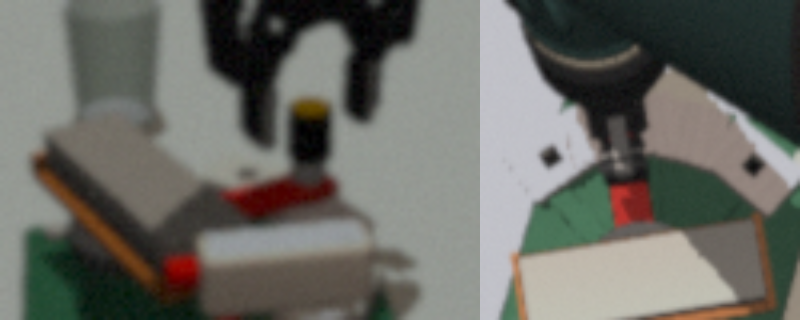

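```bash
python3 -m inch '{"plan":[[[0,0,0],0],[[0,0,0],0],[[0,0,-1.5],0],[[0,0,-2],0],[[0,0,-2],0]]}' 0 >/dev/null; python3 st.py
python3 -m inch '{"plan":[[[0,0,-2],0],[[0,-3,-2],0],[[0,-3,-2],0],[[0,-3,-2],0],[[0,-3,-2],0]]}' >/dev/null
python3 -m inch '{"plan":[[[0,-4,0],0],[[0,-4,0],0],[[0,0,0],0],[[0,0,0],0],[[0,0,0],0]]}' >/dev/null; python3 st.py
python3 - <<'E'
from station import eyes
from h import *
c=eyes.capture("side"); t=eyes.capture("top")
ys=blob(c["color"],(22,120,60),(38,255,255),(300,160,390,215)); print(ys)
for z in(112,122.5): print(proj(c,(611.8,86.6,z)))
try:
  yt=blob(t["color"],(22,120,60),(38,255,255),(290,130,350,180)); print(yt, tri(ray(c,*ys[0]),ray(t,*yt[0])))
except Exception as e: print(e)
cv2.imwrite("pics/end.png",cv2.resize(np.hstack([c["color"],t["color"]]),(800,250),interpolation=cv2.INTER_AREA))
E
```

```text
t 9.95 p [611.1  84.2 221.3] yaw 1.737 F [ 0.13 -0.72 -0.43] open 85.6 grip 0.0 zax [-0.  0. -1.]
t 10.95 p [415.3  51.5 320.8] yaw 1.737 F [0.12 0.45 0.03] open 85.7 grip 0.0 zax [ 0.003  0.001 -1.   ]
(array([357.05263158, 176.84210526]), array([53, 15,  9,  5, 38], dtype=int32))
(np.float64(357.3568595669442), np.float64(176.64580323294717))
(np.float64(357.5104024303621), np.float64(172.4610417081488))
(array([311.24074074, 141.38888889]), array([ 16,   6,  12,  12, 108], dtype=int32)) (array([611.22479521,  85.45612725, 112.29708478]), np.float64(1.3334474000182068))
```

View pics/end.png

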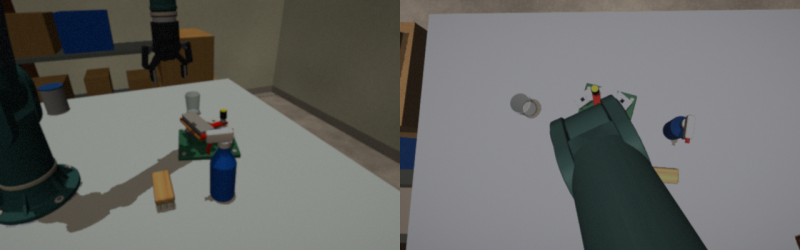

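The knob's top triangulates at 112 mm, which is home height. In the picture the arm sits at the next hole, with the first and third holes visible on either side, and the bottle, tumbler and brush have not moved.

```bash
python3 -c "
from station import arm; print(arm.finish_job())"
```

```text
the job is handed in; nothing more can be done
None
```

The pin is home in the very next hole, at about 0.87 rad counter-clockwise. The knob's top measures 112 mm, its home height. The gripper has let go and is clear of everything, the bottle, tumbler and brush were left in place, and the job was handed in at about 11 s.

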